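# Poise a cemented top lift over the heel

### The job

The shoe stands heel up on the last jack with contact cement on its heel, and the rubber top lift for it lies cement side down on a paper slip. Take the stick thermometer out of its holder, point it straight down at the middle of the heel from 5 to 10 cm above and keep it steady there for two seconds, then stand it back in its holder and let go. Then carry the lift over the clutter and finish holding it level over the heel, the right way round with straight edge over straight edge and the outlines in line, about one centimetre above the cement: never let anything touch the shoe, disturb nothing else, and do not set the lift down or let go of it.

Things in the scene. Friction and masses are not known exactly. Their poses are not given: they have to be found in the camera images.
- jack: Fixed iron last jack (round base 132 mm across) carrying an upside-down shoe on its last, 225 mm long, up to 69 mm wide; sole 149 to 153 mm above the bench. Two leather heel lifts (each 8 mm) are already on the heel, top face 165 mm above the bench. Origin: centre of the base underside; x points to the toe, z up. Its heel end faces roughly to the robot. Must not be touched.
- heel_top (a point): Middle of the upward-facing cemented heel face (the target), 165 mm above the bench, 39 mm behind the jack's axis. Same axes as the jack: x to the toe, z up. The face is D-shaped, 55 mm long along x, 58 mm wide along y, straight edge toward the toe, rounded end away from it: the very outline of the loose lift.
- heel_straight (a point): Middle of the straight edge of the cemented heel face, 27.5 mm from heel_top toward the toe.
- heel_back (a point): Rearmost point of the rounded end of the cemented heel face, 27.5 mm from heel_top away from the toe.
- lift: Loose D-shaped rubber top lift, 55 x 58 mm, 8 mm thick, 22 g (up to 30 g), flat on the paper slip. Origin: centre of its underside (the cemented face, stays down). Its x axis points from the straight edge (x = -27.5 mm) to the rounded end (x = +27.5 mm): opposite to the jack's x when in place. Widest (58 mm along y) at x = -4 mm, a good place to grip across.
- lift_straight (a point): Middle of the lift's straight edge, at its underside; to hover over heel_straight.
- lift_back (a point): Rearmost point of the lift's rounded end, at its underside; to hover over heel_back.
- slip: Square paper slip 100 x 100 mm, 1 mm thick, stuck to the bench, under the lift. Origin: centre of its underside.
- thermometer: Stick thermometer standing nose down in the holder: grey rounded body 34 mm (x) by 26 mm (y), 76 mm tall, above a black conical nose 36 mm long (14 mm across at the tip, 23 mm at the body). 112 mm long in all, 90 g (60 to 130 g). It looks along its nose, no trigger. Origin: the nose tip; z points up through the body. Body from z = 36 to 112 mm; grip across y near z = 95 mm.
- nose (a point): Tip of the thermometer's nose, where it looks out, along its own -z; 10 mm above the bench while it stands in the holder.
- eyelet_press: Green hand lever press bolted to the bench between the lift and the shoe, base plate about 240 x 165 mm, column and lever up to 365 mm tall with the lever leaning toward the robot: pass in front of it. Bystander. Origin: centre of its underside.
- holder: Fixed black bench holder: round foot 84 mm across and an upright open tube, outside 37 mm, bore 27 mm, rim 46 mm above the bench, floor at 6 mm. The thermometer's nose goes in, its body rests on the rim. Origin: centre of the underside.
- holder_rim (a point): Centre of the holder's mouth, 46 mm above the bench. The seated nose tip is 36 mm below it.
- brush_jar: Glass jar with paint brushes standing in it, 90 mm across, 210 mm tall over the brushes (glass 118 mm). Bystander: leave it where it stands. Origin: centre of its underside.
- eyelet_jar: Glass jar with a pale screw lid, 82 mm across, 96 mm tall. Bystander: leave it where it stands. Origin: centre of its underside.
- lace_box: Small grey card box with a lifted flap, 73 x 72 mm, 95 mm tall. Bystander: leave it where it stands. Origin: centre of its underside.
- cup: Steel mug with a side handle, 79 mm across, 108 mm over the handle, 78 mm tall. Bystander: leave it where it stands. Origin: centre of its underside.
- wax: Lump of dark thread wax, 36 x 47 x 25 mm. Bystander: leave it where it stands. Origin: centre of its underside.
Things that resemble listed ones, but are neither listed nor needed, are in the scene too. What is shaped like the holder but red is not meant.

How it is judged (in metres and radians):
On the way, in this order (a step that is already met when the one before it is completed fails the run):
1. the thermometer is held still over the middle of the heel (nose within 14 mm of it sideways, 40 to 120 mm above it), pointing straight down within 0.15 rad, for 1.2 s (horizontal distance between nose and heel_top below 0.014 m and z of nose in the frame of heel_top between 0.04 and 0.12 m and angle between thermometer's own z axis and vertical below 0.15 rad and linear speed of thermometer below 0.02 m/s), for 1.2 s.
2. the thermometer stands in its holder again and is let go (horizontal distance between nose and holder_rim below 0.008 m and z of nose in the frame of holder_rim below -0.031 m and angle between thermometer's own z axis and vertical below 0.1 rad and contact force between thermometer and the fingers below 0.1 N), for 0.2 s.
At the end, for the whole second after the job is handed in: Lift gripped, still, level within 0.14 rad, touching only the fingers; middle of its straight edge and its back point within 7 mm sideways of the heel's and 3 to 18 mm above it. Thermometer released in its holder, fully down, upright (all of step 2 and horizontal distance between lift_straight and heel_straight below 0.007 m and horizontal distance between lift_back and heel_back below 0.007 m and z of lift_straight in the frame of heel_top between 0.003 and 0.018 m and z of lift_back in the frame of heel_top between 0.003 and 0.018 m and angle between lift's own z axis and vertical below 0.14 rad and contact force between lift and the fingers above 1 N and contact force between lift and jack below 0.05 N and linear speed of lift below 0.015 m/s); the arm keeps its last pose, push and grip.
It fails at once if the lift or the thermometer touches the shoe or its jack (contact force between any of lift, thermometer and jack above 0.3 N).
It fails at once if the robot touches the shoe or its jack (contact force between any of the arm, the fingers and jack above 0.3 N).
It fails at once if a bystander is pushed more than 15 mm (distance of any of brush_jar, eyelet_jar, lace_box, cup, wax from where it was at the start of the episode above 0.015 m).
It also fails if it takes over 72 s, if anything falls off the work surface, if the arm or the gripper's body presses on something with over 40 N, if the wrist force passes 120 N, or if a joint passes its speed limit or range.

### The arm

A 6-joint arm with a two-finger parallel gripper is mounted at the origin on a cart in front of the work surface, level with it; the furniture and walls round the work are solid. World frame = base frame: x ahead of the robot, y to its left, z up, the work surface at z = 0. Lengths are in mm, angles in rad, forces in N, time in s.
With the tool pointing down it reaches from about 300 to 775 mm from the base axis. Payload 14.6 kg.
Tool frame: the origin (TCP) lies midway between the tips of the shut fingers; the grasp point (between the pads) lies behind it (ctrl.grip_point_offset is the z of the grasp point in the tool frame, in mm); z points along the fingers, y is the line along which they close (so a half turn about z gives the same grasp; the last joint's range is limited). The gripper opens to 94 mm and grips with 3 to 60 N. Pads are 16 mm wide; open, the fingers measure 119 mm over their backs; the gripper's body (75 mm by 177 mm) begins 78 mm behind the grasp point.
Start: joints at [-1.192, 0.3, 1.521, -0, 1.321, -0.067], TCP at [237.141, -496.239, 205.446] pointing down, gripper open.
Joint ranges: [-3.03, 3.03], [-0.79, 2.21], [0.23, 2.52], [-1.04, 4.18], [0, 3.07], [-2.55, 2.55]. Speed limits (rad/s): [2.22, 2.22, 2.57, 3.14, 3.14, 3.14].

### API

Orientations are given as a unit quaternion [w, x, y, z].
In Python, from plant import ctrl gives the robot as it stands. Calls block until the motion is done:
- ctrl.move_ptp(position, orientation): joint-space move of the TCP to a pose.
- ctrl.line_to(position, attitude=None, rate=150): straight line of the TCP; attitude=None keeps the orientation; rate is the mean speed in mm/s.
- ctrl.move_j(angles): joint-space move.
- ctrl.grip(opening, grip_force=None): opening from 0.0 (shut) to 1.0 (fully open); grip_force is the grip in N (None keeps the last); returns when the fingers have stopped.
- ctrl.wait(seconds).
- ctrl.solve_ik(position, orientation): joint angles nearest the present ones, or None.
- ctrl.read_camera(name): name is "scene" or "top" or "wrist"; returns the picture (384x512x3 uint8, red, green, blue); there is no depth.
- ctrl.camera_model(name): a dict with "vfov" (degrees; the focal length in pixels is half the picture's height over the tangent of half this angle, whatever the lens; pixels are square), "cx", "cy" (the principal point, pixels), "world_to_cam" (4x4, takes a point from world to camera coordinates). Camera axes: x right, y down, z forward; pixel columns grow to the right and rows downward; lengths in mm; the calibration is good to about 2 mm. A picture is of the moment at which its call begins: read the wrist's pose just before it. camera_model takes no time and is no camera call; for the wrist camera it gives the pose at the moment of the call.
A pose or a line that the arm cannot do raises ctrl.MotionError and nothing moves.
- ctrl.finish_job(): hands the job in; it is judged then, once.
Readings, each from a call of its own:
- ctrl.get_time_s(): time.
- ctrl.get_joint_pos(): joint angles.
- ctrl.get_dq(): joint speeds.
- ctrl.get_joint_torque(): joint torques, N m.
- ctrl.get_tool_pos(): TCP position.
- ctrl.get_eef_rot(): TCP orientation.
- ctrl.get_ft_force(): force on the tool from outside, world axes, zero at the start.
- ctrl.get_wrist_torque(): the same for the moment, N m.
- ctrl.get_gripper_width(): opening from 0.0 (shut) to 1.0 (fully open).
- ctrl.get_gripper_force(): force on a finger pad.
Only numpy, scipy, OpenCV 4.12 (cv2) and the standard library are available. Lean on these libraries where they do the work, as an engineer would, in place of code of your own. Each camera call takes 0.05 s, during which the arm holds its last target. There are 200 camera calls.

## Working session

There is one attempt and no reset: what is moved stays moved. The work goes in short steps, each a Python script; the robot and the scene stay as the last script left them, time stands still between calls to the robot, and variables do not carry over. Pictures are saved under pics/ and viewed, at most 12 in all, crops included, and the job is handed in when it is done.

```bash
mkdir -p pics; ls; python3 - <<'E'
from plant import ctrl
import cv2,numpy as np
for n in ("scene","top"):
    im=ctrl.read_camera(n); cv2.imwrite(f"pics/{n}0.png",im[:,:,::-1])
    m=ctrl.camera_model(n); print(n,m["vfov"],m["cx"],m["cy"]); print(np.round(np.array(m["world_to_cam"]),3).tolist(), m.keys())
m=ctrl.camera_model("wrist");print(m["vfov"],np.round(np.array(m["world_to_cam"]),3).tolist())
print(ctrl.grip_point_offset,ctrl.get_time_s(),ctrl.get_eef_rot(),ctrl.get_tool_pos())
E
```

```text
pics
scene 52.08984936187563 261.9878723576672 188.77635587955547
[[-0.573, -0.82, 0.006, 405.34], [-0.393, 0.268, -0.88, 270.034], [0.72, -0.506, -0.476, 1095.742], [0.0, 0.0, 0.0, 1.0]] dict_keys(['vfov', 'cx', 'cy', 'world_to_cam'])
top 45.17591558926353 258.62296845352614 191.84164016857568
[[0.006, -1.0, -0.002, 139.908], [-0.989, -0.005, -0.144, 516.019], [0.144, 0.002, -0.99, 1296.05], [0.0, 0.0, 0.0, 1.0]] dict_keys(['vfov', 'cx', 'cy', 'world_to_cam'])
66.8817249293972 [[0.431, -0.902, -0.003, -548.253], [-0.874, -0.418, 0.246, -27.065], [-0.223, -0.104, -0.969, 390.697], [0.0, 0.0, 0.0, 1.0]]
-18.8 0.1 [-5.03312138e-04  9.75260109e-01  2.21059858e-01 -7.93275449e-05] [ 237.04645308 -496.03250184  204.96641041]
```

View pics/scene0.png

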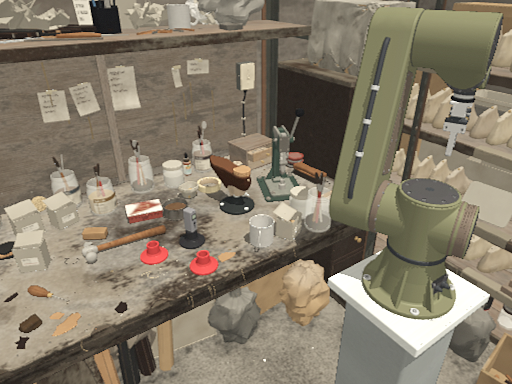

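View pics/top0.png

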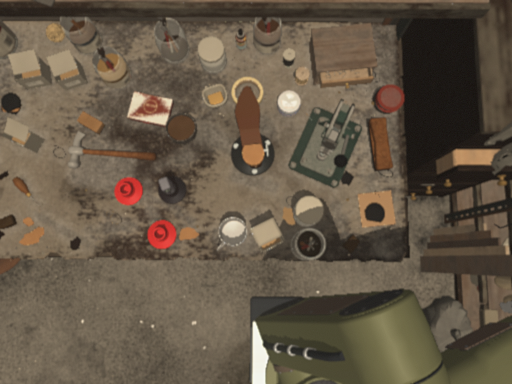

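The top picture shows the lift on its slip at about (375,212), the heel at (253,154) and the thermometer in its black holder at (171,187). The press is at (327,145), and the cup, box and jars are at rows 210–245 between the lift and the robot.

```bash
cat > h.py <<'E'
from plant import ctrl
import cv2,numpy as np
from scipy.spatial.transform import Rotation as R
def model(n):
    m=ctrl.camera_model(n); f=192/np.tan(np.radians(m["vfov"]/2)); return f,m["cx"],m["cy"],np.array(m["world_to_cam"])
def plane(m,uv,z):
    f,cx,cy,T=m; uv=np.atleast_2d(uv).astype(float)
    d=np.c_[(uv[:,0]-cx)/f,(uv[:,1]-cy)/f,np.ones(len(uv))]@T[:3,:3]
    o=-T[:3,:3].T@T[:3,3]; return o+d*((z-o[2])/d[:,2])[:,None]
def pix(m,p):
    f,cx,cy,T=m; c=np.atleast_2d(p)@T[:3,:3].T+T[:3,3]; return np.c_[f*c[:,0]/c[:,2]+cx,f*c[:,1]/c[:,2]+cy]
def quat(yaw):  # tool down, finger closing line (tool y) along world angle yaw+90deg
    q=(R.from_euler('z',yaw)*R.from_euler('x',np.pi)).as_quat(); return q[[3,0,1,2]]
def rotm(): 
    q=ctrl.get_eef_rot(); return R.from_quat(np.r_[q[1:],q[0]]).as_matrix()
def snap(n,f):
    m=model(n); im=ctrl.read_camera(n); cv2.imwrite(f"pics/{f}.png",im[:,:,::-1]); return m,im
E
python3 - <<'E'
from h import *
m=model("top")
for n,uv,z in [("lift",(375,212),9),("slip",(377,209),1),("heel",(253,154),165),("thermtop",(167,182),122),("foot",(172,189),5),("jackbase",(253,155),10),("cup",(232,228),78),("box",(265,232),60),("eyj",(308,208),96),("brush",(310,243),118),("press near corner",(347,180),40),("press tl",(305,120),10),("bl",(293,170),10),("br",(343,185),10),("tr",(362,122),10),("wax",(352,243),10),("lever",(338,105),300),("toe",(247,85),150)]:
    print(n,np.round(plane(m,uv,z)[0]))
T=ctrl.camera_model("wrist")["world_to_cam"];T=np.array(T)
Rt=rotm();print(np.round(T[:3,:3]@Rt,3), "cam pos in tool",np.round(Rt.T@(-T[:3,:3].T@T[:3,3]-ctrl.get_tool_pos()),1))
E
```

```text
lift [ 461. -199.    9.]
slip [ 471. -207.    1.]
heel [598. 158. 165.]
thermtop [529. 391. 122.]
foot [527. 400.   5.]
jackbase [630. 160.  10.]
cup [408. 216.  78.]
box [398. 124.  60.]
eyj [463.   7.  96.]
brush [366.   5. 118.]
press near corner [ 551. -113.   40.]
press tl [739.   4.  10.]
bl [585.  41.  10.]
br [ 541. -107.   10.]
tr [ 734. -168.   10.]
wax [ 371. -129.   10.]
lever [687. -46. 300.]
toe [794. 176. 150.]
[[-0.     1.     0.002]
 [-0.969  0.    -0.246]
 [-0.246 -0.002  0.969]] cam pos in tool [  69.6   -0.7 -179. ]
```

```bash
python3 - <<'E'
from h import *
t=model("top"); s=model("scene")
for z in (250,300,330,365):
    for uv in [(298,112),(281,128)]:
        p=plane(s,uv,z)[0]; print(z,uv,np.round(p),np.round(pix(t,p)))
    print([np.round(plane(t,uv,z)[0]) for uv in [(340,160),(347,180),(350,102)]])
E
python3 - <<'E'
import cv2
a=cv2.imread("pics/top0.png")[80:250,215:415];b=cv2.imread("pics/scene0.png")[90:230,190:350]
import numpy as np
a=cv2.resize(a,(400,340),interpolation=cv2.INTER_CUBIC);b=cv2.resize(b,(388,340),interpolation=cv2.INTER_CUBIC);cv2.imwrite("pics/crop1.png",np.hstack([a,b]))
E
```

```text
250 (298, 112) [ 792. -244.  250.] [[413.  72.]]
250 (281, 128) [673. -62. 250.] [[341. 117.]]
[array([564., -57., 250.]), array([514., -73., 250.]), array([712., -85., 250.])]
300 (298, 112) [ 669. -140.  300.] [[378. 112.]]
300 (281, 128) [562.  24. 300.] [[309. 156.]]
[array([553., -48., 300.]), array([506., -63., 300.]), array([694., -74., 300.])]
330 (298, 112) [596. -77. 330.] [[355. 139.]]
330 (281, 128) [496.  76. 330.] [[288. 182.]]
[array([547., -42., 330.]), array([501., -57., 330.]), array([684., -68., 330.])]
365 (298, 112) [510.  -4. 365.] [[325. 173.]]
365 (281, 128) [418. 137. 365.] [[261. 215.]]
[array([539., -36., 365.]), array([495., -51., 365.]), array([672., -61., 365.])]
```

View pics/crop1.png

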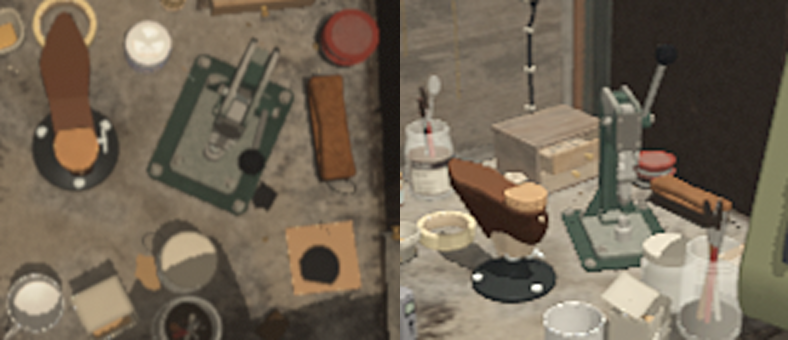

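The crop shows the press lever's knob at top (340,160) and scene (298,112), about (550,-42,345) in the world, so I pass at x≈400. The heel is the light orange D. Next is a close look at the lift.

```bash
python3 - <<'E'
from h import *
ctrl.move_ptp([440,-205,200],quat(2.74))
ctrl.line_to([440,-205,120]); ctrl.wait(0.3)
m,im=snap("wrist","lift1"); np.savez("lift1.npz",im=im,T=m[3]); print(ctrl.get_time_s(), pix(m,[461,-199,9]))
E
```

```text
2.5667 [[264.44767304 207.36048921]]
```

View pics/lift1.png

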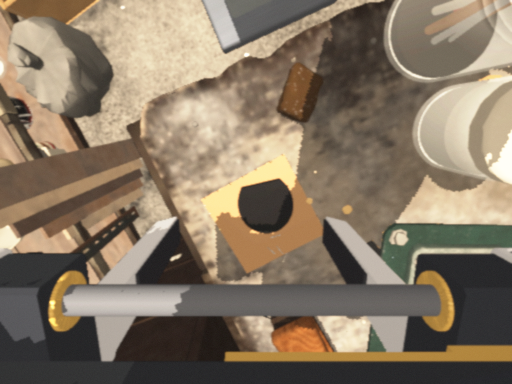

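The view shows the black lift at (265,205) on the tan slip, with its straight edge at the upper side near row 180. Next I project its outline onto the plane.

```bash
cat >> h.py <<'E'
def fitD(P):
    """P: outline points (mm, xy). Straight edge = longest run of the convex hull within 1 mm of a line; returns centre, dir straight->round, sizes"""
    h=cv2.convexHull(P.astype(np.float32))[:,0]; best=None
    for a in np.radians(np.arange(0,360,1.)):
        n=np.array([np.cos(a),np.sin(a)]); s=P@n; e=s.max()
        Q=P[s>e-1.5]; w=np.ptp(Q@np.array([-n[1],n[0]]))
        if best is None or w>best[0]: best=(w,a,Q)
    vx,vy,_,_=cv2.fitLine(best[2].astype(np.float32),cv2.DIST_L2,0,.01,.01).ravel()
    n=np.array([-vy,vx]); n*=np.sign(n@[np.cos(best[1]),np.sin(best[1])]); d=-n; t=np.array([-d[1],d[0]])
    s,u=P@d,P@t
    return (s.min()+s.max())/2*d+(u.min()+u.max())/2*t,d,(np.ptp(s),np.ptp(u),best[0])
def biggest(mask,near):
    cs,_=cv2.findContours(mask.astype(np.uint8),cv2.RETR_EXTERNAL,cv2.CHAIN_APPROX_NONE)
    cs=[c for c in cs if cv2.contourArea(c)>100]
    return min(cs,key=lambda c:np.hypot(*(c[:,0].mean(0)-near)))[:,0]
E
python3 - <<'E'
from h import *
d=np.load("lift1.npz"); im=d["im"]; f,cx,cy,_=model("wrist"); m=(f,cx,cy,d["T"])
g=im.max(2); print(np.round(im[205,265]),im[180:240:4,265].tolist())
for th in (35,45,60):
    c=biggest(g<th,(265,205)); P=plane(m,c,5)[:,:2]; C,D,s=fitD(P); print(th,C,np.arctan2(D[1],D[0]),s,cv2.boundingRect(c))
print("tcp",ctrl.get_tool_pos(),"yaw",np.arctan2(*rotm()[:2,0][::-1]))
E
```

```text
[61 55 52] [[252, 227, 151], [64, 55, 51], [65, 58, 54], [61, 57, 51], [59, 56, 50], [60, 54, 50], [60, 53, 49], [59, 54, 49], [59, 56, 53], [58, 52, 49], [61, 53, 49], [39, 38, 33], [32, 30, 28], [69, 57, 47], [180, 130, 84]]
35 [ 477.75051202 -192.72956451] 0.28196344 (np.float64(22.19054062795442), np.float64(52.70979022247599), np.float64(52.70955748264214)) (250, 195, 42, 36)
45 [ 475.58933125 -195.7569295 ] 0.117809735 (np.float64(28.621094266596458), np.float64(54.89305436297067), np.float64(54.690400282760834)) (244, 194, 48, 38)
60 [ 468.13770414 -198.26448021] -0.19128497 (np.float64(44.003069564504415), np.float64(54.273870737846195), np.float64(35.17973675572374)) (240, 189, 52, 43)
tcp [ 440.13791896 -205.04885288  120.40127526] yaw 2.73997874328791
```

```bash
python3 - <<'E'
from h import *
d=np.load("lift1.npz"); im=d["im"]; f,cx,cy,_=model("wrist"); m=(f,cx,cy,d["T"])
g=im.max(2)
for th in (80,100):
    c=biggest(g<th,(265,205)); P=plane(m,c,5)[:,:2]; C,D,s=fitD(P); print(th,C,np.arctan2(D[1],D[0]),s,cv2.boundingRect(c))
k=cv2.morphologyEx(((g>48)&(g<100)).astype(np.uint8),cv2.MORPH_OPEN,np.ones((3,3)))
c=biggest(k,(265,205)); P=plane(m,c,9)[:,:2]; C,D,s=fitD(P); print("top",C,np.arctan2(D[1],D[0]),s,cv2.boundingRect(c))
rr=cv2.cvtColor(im,cv2.COLOR_RGB2HSV); sl=((rr[...,1]>80)&(g>100)).astype(np.uint8)
c=biggest(cv2.morphologyEx(sl,cv2.MORPH_OPEN,np.ones((3,3))),(265,213)); P=plane(m,c,1)[:,:2].astype(np.float32); print("slip",cv2.minAreaRect(P))
E
```

```text
80 [ 463.3319625  -197.76222849] -0.17342527 (np.float64(54.897310000805646), np.float64(55.70743244831752), np.float64(39.22434635734136)) (239, 180, 54, 53)
100 [ 463.43982369 -197.60085513] -0.17041917 (np.float64(55.443331356756914), np.float64(56.57566804851632), np.float64(39.22401259240334)) (239, 179, 54, 54)
top [ 457.53100524 -197.60664507] -0.17412433 (np.float64(45.64948192015646), np.float64(53.64006732037409), np.float64(38.69127753683311)) (239, 180, 50, 44)
slip ((472.32916259765625, -202.21694946289062), (102.04741668701172, 106.32649230957031), 5.929004192352295)
```

The lift is at (463.4,-197.6) with its x axis at -0.17 rad. Next I look at the heel and the thermometer from close by.

```bash
python3 - <<'E'
from h import *
ctrl.line_to([430,-205,320],rate=250)
ctrl.move_ptp([390,0,330],quat(2.9))
ctrl.move_ptp([575,158,275],quat(np.pi)); ctrl.wait(.3)
m,im=snap("wrist","heel1"); np.savez("heel1.npz",im=im,T=m[3])
ctrl.move_ptp([500,380,240],quat(np.pi)); ctrl.wait(.3)
m,im2=snap("wrist","therm1"); np.savez("therm1.npz",im=im2,T=m[3]); print(ctrl.get_time_s())
cv2.imwrite("pics/both.png",cv2.resize(np.hstack([im,im2])[:,:,::-1],(800,300),interpolation=cv2.INTER_AREA))
E
```

```text
6.9917
```

View pics/both.png

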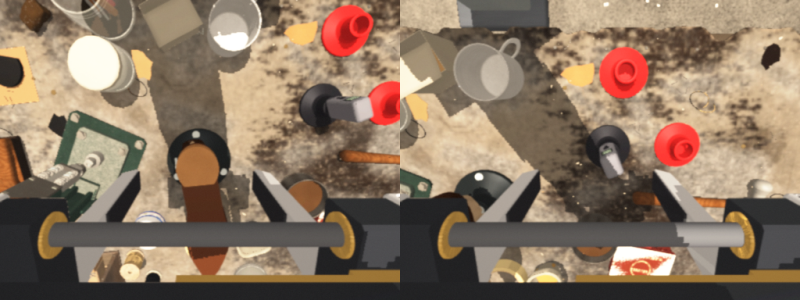

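The left view shows the heel at (253,211) in full-size pixels. The right view shows the thermometer at about (266,205) in its black holder, with two red look-alikes nearby. I'll segment both and check an enlarged crop.

```bash
python3 - <<'E'
from h import *
a=np.load("heel1.npz")["im"][150:270,195:315];b=np.load("therm1.npz")["im"][140:260,215:335]
cv2.imwrite("pics/crop2.png",cv2.resize(np.hstack([a,b])[:,:,::-1],(800,400),interpolation=cv2.INTER_NEAREST))
im=np.load("heel1.npz")["im"]; hs=cv2.cvtColor(im,cv2.COLOR_RGB2HSV)
print("col",hs[170:270:5,253].tolist()); print("row",hs[205,215:300:5].tolist())
im=np.load("therm1.npz")["im"]; print("th",im[180:240:5,266].tolist()); print(im[210,240:300:4].tolist())
E
```

```text
col [[24, 25, 191], [24, 27, 153], [10, 165, 34], [13, 161, 125], [13, 164, 170], [14, 161, 169], [14, 165, 167], [14, 164, 168], [14, 163, 169], [14, 157, 175], [14, 165, 173], [14, 161, 174], [14, 160, 172], [13, 161, 173], [11, 165, 82], [9, 160, 83], [9, 169, 83], [10, 172, 83], [10, 172, 80], [10, 163, 80]]
row [[30, 27, 56], [60, 8, 34], [19, 31, 180], [14, 161, 176], [14, 164, 171], [13, 161, 171], [14, 164, 168], [14, 163, 166], [14, 163, 167], [14, 162, 168], [14, 164, 168], [14, 164, 169], [14, 163, 171], [50, 24, 32], [0, 0, 30], [45, 16, 31], [19, 68, 139]]
th [[32, 28, 30], [127, 119, 117], [106, 100, 95], [133, 136, 115], [200, 189, 183], [142, 134, 129], [117, 108, 106], [115, 110, 107], [114, 107, 104], [109, 101, 99], [66, 56, 45], [94, 80, 66]]
[[56, 46, 40], [53, 46, 37], [55, 46, 40], [30, 28, 27], [38, 34, 34], [110, 102, 101], [118, 111, 108], [117, 110, 107], [220, 207, 201], [226, 215, 207], [202, 190, 184], [94, 77, 67], [95, 75, 56], [98, 76, 58], [110, 88, 67]]
```

View pics/crop2.png

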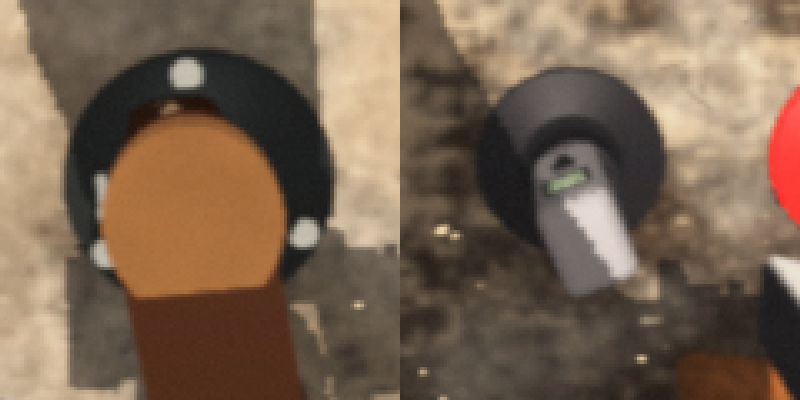

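The heel face stands out clearly, with its straight edge toward the toe at the bottom and its round end up. The thermometer is rotated a little, so I measure it from directly above.

```bash
python3 - <<'E'
from h import *
d=np.load("heel1.npz"); im=d["im"]; f,cx,cy,_=model("wrist"); m=(f,cx,cy,d["T"])
hs=cv2.cvtColor(im,cv2.COLOR_RGB2HSV).astype(int)
k=((abs(hs[...,0]-13.5)<3)&(hs[...,1]>130)&(hs[...,2]>148)).astype(np.uint8)
k=cv2.morphologyEx(k,cv2.MORPH_OPEN,np.ones((3,3)))
c=biggest(k,(253,211)); C,D,s=fitD(plane(m,c,165)[:,:2]); print("heel",C,np.arctan2(D[1],D[0]),s,cv2.boundingRect(c))
ctrl.move_ptp([595,393,240],quat(np.pi)); ctrl.wait(.3)
m,im=snap("wrist","therm2"); np.savez("therm2.npz",im=im,T=m[3])
print(pix(m,[[529,393,122],[529,395,0]]),ctrl.get_time_s())
u=pix(m,[529,393,122])[0].astype(int); a=im[max(0,u[1]-70):u[1]+70,u[0]-70:u[0]+70]; print(max(0,u[1]-70),u[0]-70)
cv2.imwrite("pics/crop3.png",cv2.resize(a[:,:,::-1],(560,a.shape[0]*4),interpolation=cv2.INTER_NEAREST))
E
```

```text
heel [597.26762492 158.87974178] -3.0328999 (np.float64(54.29534821937784), np.float64(56.261990322760525), np.float64(39.755387436397385)) (226, 188, 54, 51)
[[250.22614674 126.50393973]
 [251.72023969 124.46341012]] 7.8083
56 180
```

View pics/crop3.png

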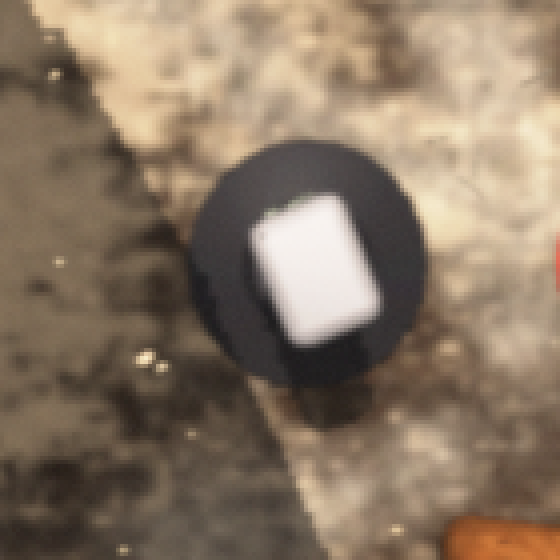

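```bash
python3 - <<'E'
from h import *
d=np.load("therm2.npz"); im=d["im"]; f,cx,cy,_=model("wrist"); m=(f,cx,cy,d["T"])
g=im.min(2); c=biggest(g>130,(258,124)); P=plane(m,c,122)[:,:2].astype(np.float32); r=cv2.minAreaRect(P); print(r,cv2.boundingRect(c))
k=((im.max(2)<75)&(im.max(2)-im.min(2).astype(int)<9)|(g>130)).astype(np.uint8); k=cv2.morphologyEx(k,cv2.MORPH_OPEN,np.ones((7,7)))
c=biggest(k,(258,124)); (x,y),rad=cv2.minEnclosingCircle(plane(m,c,4)[:,:2].astype(np.float32)); print("foot",x,y,rad)
b=cv2.boxPoints(r); e=[b[1]-b[0],b[2]-b[1]]; L=max(e,key=np.linalg.norm); L=L*np.sign(L[0]); yaw=np.arctan2(L[1],L[0]); print("yaw",yaw)
np.save("th.npy",[*r[0],yaw])
E
```

```text
((525.1583862304688, 401.0225830078125), (33.25104904174805, 24.456607818603516), 22.273067474365234) (243, 105, 32, 37)
foot 526.8921508789062 401.0799255371094 40.8985481262207
yaw 0.38873792
```

```bash
python3 - <<'E'
from h import *
x,y,yaw=np.load("th.npy"); x+=.5; Q=quat(yaw+np.pi)
ctrl.move_ptp([x,y,240],Q); ctrl.line_to([x,y,86.5],rate=150); ctrl.wait(.2)
ctrl.grip(0.0,25); print("w",ctrl.get_gripper_width()*94,ctrl.get_gripper_force(),ctrl.get_tool_pos(),ctrl.get_ft_force())
p=ctrl.get_tool_pos(); np.save("grasp.npy",p)
ctrl.line_to([p[0],p[1],320],rate=100); ctrl.wait(.2)
m,im=snap("scene","s1"); m2,im2=snap("wrist","w1")
print(ctrl.get_gripper_width()*94,ctrl.get_gripper_force(),ctrl.get_ft_force(),ctrl.get_time_s())
u=pix(m,[525,401,280])[0].astype(int); print(u); a=im[u[1]-70:u[1]+70,u[0]-80:u[0]+60]
cv2.imwrite("pics/v1.png",np.hstack([cv2.resize(a,(384,384),interpolation=cv2.INTER_CUBIC),im2[:, 64:448]])[:,:,::-1])
E
```

```text
w 26.089677729854937 24.999491572380066 [525.6705943  401.00281603  86.47376829] [-0.21139426 -1.14470179  0.64844332]
25.844158731108525 24.999369978904724 [-0.22627864  0.03812442 -1.30349933] 13.425
[185 162]
```

View pics/v1.png

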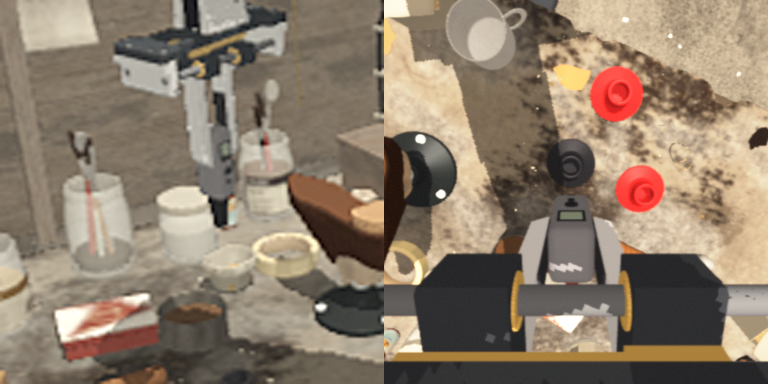

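The thermometer hangs straight in the fingers and the empty holder shows at wrist pixel (250,162). Now over the heel and back.

```bash
python3 - <<'E'
from h import *
yaw=np.load("th.npy")[2]; Q=quat(yaw+np.pi); p=np.load("grasp.npy")
ctrl.line_to([597.3,158.9,318],rate=130); ctrl.wait(2.4); print(ctrl.get_tool_pos(),rotm()[:,2])
ctrl.line_to([p[0],p[1],318],rate=150); ctrl.wait(.3)
ctrl.line_to([p[0],p[1],130],rate=130); ctrl.line_to([p[0],p[1],p[2]+1],rate=40); ctrl.wait(.2)
print(ctrl.get_tool_pos(),ctrl.get_ft_force()); ctrl.grip(.55); ctrl.wait(.3)
ctrl.line_to([p[0],p[1],240],rate=120); ctrl.grip(1.0)
ctrl.move_ptp([595,393,240],quat(np.pi)); ctrl.wait(.3)
m,im=snap("wrist","therm3"); g=im.min(2); c=biggest(g>130,(258,124)); P=plane(m,c,122)[:,:2].astype(np.float32); print(cv2.minAreaRect(P),ctrl.get_time_s())
E
```

```text
[597.31167775 158.90493726 318.0077768 ] [ 3.40799133e-05  5.26735687e-06 -9.99999999e-01]
[525.73580813 401.03640499  87.67247803] [ 0.08589121 -0.24720231 -0.72125574]
((524.99658203125, 402.03485107421875), (32.77417755126953, 24.40676498413086), 22.06258773803711) 26.9583
```

The thermometer is seated again. Now to the lift, with one overhead refinement before the grasp.

```bash
python3 - <<'E'
from h import *
ctrl.line_to([560,330,320],rate=250)
ctrl.move_ptp([390,0,330],quat(np.pi/2))
ctrl.move_ptp([394,-186,190],quat(-.172)); ctrl.wait(.3)
m,im=snap("wrist","lift2"); np.savez("lift2.npz",im=im,T=m[3])
u=pix(m,[463.4,-197.6,9])[0]; g=im.max(2)
for th in (80,100):
    c=biggest(g<th,u); C,D,s=fitD(plane(m,c,9)[:,:2]); print(C,np.arctan2(D[1],D[0]),s,cv2.boundingRect(c),u)
print(ctrl.get_time_s())
E
```

```text
[ 462.84977342 -197.75827418] -0.17646906 (np.float64(51.31059382876231), np.float64(55.582239643507876), np.float64(39.12213887372191)) (228, 96, 47, 45) [250.85670562 117.9823173 ]
[ 463.35356582 -198.33084106] -0.17120084 (np.float64(52.30526293855223), np.float64(56.69961786561298), np.float64(40.30949316571406)) (228, 95, 48, 46) [250.85670562 117.9823173 ]
30.475
```

```bash
python3 - <<'E'
from h import *
a=-.172; C=np.array([463.4,-197.9]); G=C-4*np.array([np.cos(a),np.sin(a)])
ctrl.move_ptp([*G,60],quat(a)); ctrl.line_to([*G,3.6],rate=60); ctrl.wait(.2)
ctrl.grip(0,15); ctrl.wait(.2); p=ctrl.get_tool_pos(); print("w",ctrl.get_gripper_width()*94,ctrl.get_gripper_force(),p,ctrl.get_ft_force()); np.save("pick.npy",p)
ctrl.line_to([p[0],p[1],120],rate=80); ctrl.wait(.3)
m,im=snap("wrist","l3"); print(ctrl.get_gripper_width()*94,ctrl.get_ft_force(),ctrl.get_time_s())
cv2.imwrite("pics/l3c.png",cv2.resize(im[90:330,100:420,::-1],(800,600),interpolation=cv2.INTER_CUBIC))
np.savez("l3.npz",im=im,T=m[3])
print(pix(m,np.array([[*(p[:2]+s*np.array([np.cos(a),np.sin(a)])),120-p[2]+9] for s in (-23.5,31.5)])))
E
```

```text
w 56.56824460482369 14.927905306394678 [ 459.44907215 -197.24411887    3.59993445] [-0.80483969 -0.09229202 -0.31170245]
56.118359977312295 [0.13076877 0.1330389  0.50327504] 35.2333
[[250.93407433 264.40993433]
 [250.91264401 182.58835221]]
```

View pics/l3c.png

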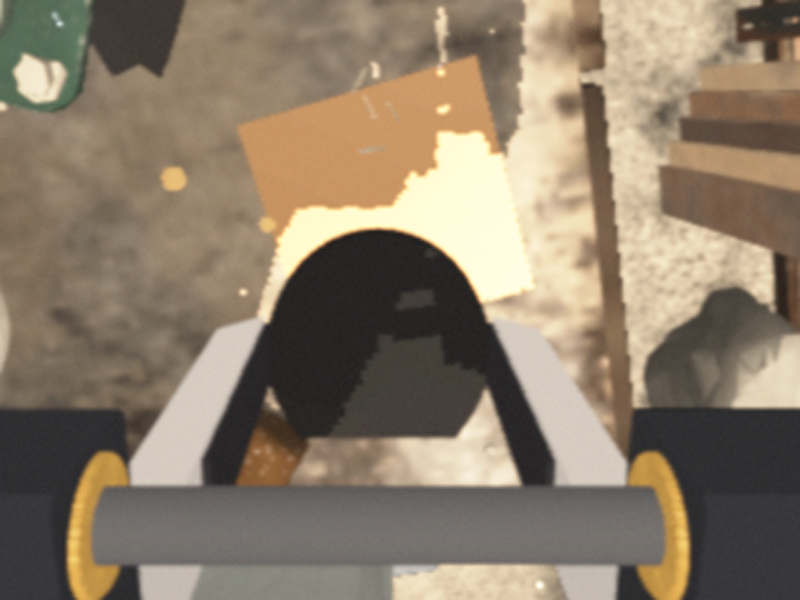

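The lift is held level. Its back edge (row 182) and straight edge (row 265) fall where I predicted them. Now I carry it in front of the press to a point above the heel.

```bash
python3 - <<'E'
from h import *
p=np.load("pick.npy"); y=3.2503; H=np.array([597.3,158.9]); T=H-4*np.array([np.cos(y),np.sin(y)]); np.save("T.npy",T)
ctrl.line_to([p[0],p[1],320],rate=150)
ctrl.move_ptp([395,0,330],quat(np.pi/2)); ctrl.move_ptp([400,150,330],quat(y))
ctrl.line_to([*T,300],rate=130); ctrl.line_to([*T,215],rate=80); ctrl.wait(.4)
m,im=snap("wrist","pl1"); np.savez("pl1.npz",im=im,T=m[3]); s,sim=snap("scene","s2")
print(ctrl.get_tool_pos(),ctrl.get_gripper_width()*94,ctrl.get_time_s())
d=np.array([np.cos(y),np.sin(y)])
for z,k in ((220.5,"lift top"),(165,"heel")): print(k,pix(m,[[*(H+e*d),z] for e in (-27.5,27.5)]))
u=pix(s,[*H,190])[0].astype(int); a=sim[u[1]-45:u[1]+45,u[0]-60:u[0]+60]
cv2.imwrite("pics/pl1c.png",np.hstack([cv2.resize(im[110:310,130:380],(480,384),interpolation=cv2.INTER_CUBIC),cv2.resize(a,(320,240))[:, :].repeat(1,0) if 0 else cv2.copyMakeBorder(cv2.resize(a,(320,240),interpolation=cv2.INTER_CUBIC),0,144,0,0,cv2.BORDER_CONSTANT)])[:,:,::-1])
E
```

```text
[601.2998795  159.3310124  215.02166876] 56.342150181504245 42.5667
lift top [[250.21780343 269.13542925]
 [250.14280189 187.88092271]]
heel [[250.29318501 236.34690577]
 [250.23992424 172.04841223]]
```

View pics/pl1c.png

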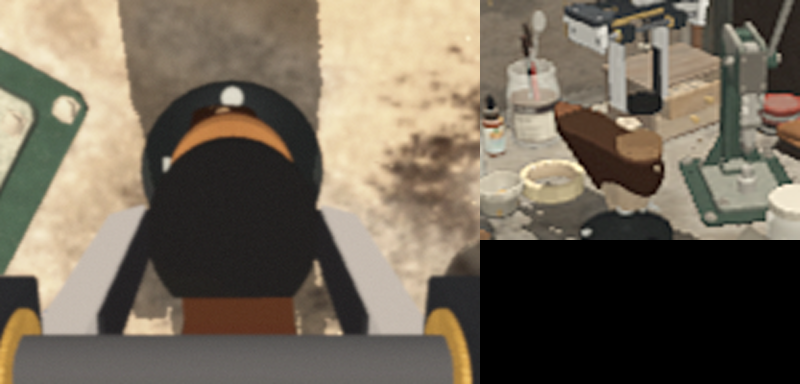

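The wrist view shows the lift above the heel in line with it, its back edge at row 181 and its straight edge at row 265. That is about 5 px off the prediction, though it matched at pickup, so I check how consistent the camera and tool poses are.

```bash
python3 - <<'E'
from h import *
def rel(T,pos,yaw):
    Rt=(R.from_euler('z',yaw)*R.from_euler('x',np.pi)).as_matrix()
    c=-T[:3,:3].T@T[:3,3]; return np.round(Rt.T@(c-pos),2), np.round(R.from_matrix(T[:3,:3]@Rt).as_rotvec(),4)
p=np.load("pick.npy"); t=ctrl.get_tool_pos(); 
print(rel(np.load("l3.npz")["T"],[p[0],p[1],120],-.172))
print(rel(np.load("pl1.npz")["T"],t,3.2503)); print(rel(np.load("lift2.npz")["T"],[394,-186,190],-.172))
print(rel(np.load("heel1.npz")["T"],[575,158,275],np.pi)); print(rel(np.load("lift1.npz")["T"],[440,-205,120],2.74))
m=model("wrist"); print(t,rotm(),pix(m,[[*t]]))
E
```

```text
(array([ 6.937e+01,  1.000e-01, -1.789e+02]), array([ 0.195 ,  0.1961, -1.5621]))
(array([  72.12,    0.28, -179.09]), array([ 0.1937,  0.1921, -1.5626]))
(array([  69.44,   -0.26, -179.31]), array([ 0.1947,  0.1953, -1.5612]))
(array([  72.4 ,   -0.41, -179.71]), array([ 0.1944,  0.1929, -1.5634]))
(array([  72.  ,   -0.42, -179.51]), array([ 0.1933,  0.1933, -1.5625]))
[601.2998795  159.3310124  215.02166876] [[-9.94096666e-01 -1.08497982e-01  7.87494104e-05]
 [-1.08497982e-01  9.94096669e-01  9.51763233e-06]
 [-7.93171705e-05  9.17294483e-07 -9.99999997e-01]] [[250.19110165 232.69932266]]
```

```bash
python3 - <<'E'
from h import *
d=np.load("pl1.npz"); im=d["im"]; f,cx,cy,_=model("wrist"); m=(f,cx,cy,d["T"]); g=im.max(2).astype(int)
print("col",[(r,g[r,250]) for r in range(168,188)],[(r,g[r,250]) for r in range(256,272)])
for r in (176,184,188,192,196,200,250,256,260,263):
    row=g[r]; print(r,"".join("#" if v<50 else ("+" if v<100 else ".") for v in row[195:310]))
hs=cv2.cvtColor(im,cv2.COLOR_RGB2HSV).astype(int)
for r in (172,176,180): 
    x=np.where((abs(hs[r,:,0]-13)<4)&(hs[r,:,1]>130)&(hs[r,:,2]>140))[0]; x=x[(x>200)&(x<300)]; print("heel",r,x.min(),x.max())
E
```

```text
col [(168, np.int64(87)), (169, np.int64(121)), (170, np.int64(145)), (171, np.int64(155)), (172, np.int64(166)), (173, np.int64(183)), (174, np.int64(190)), (175, np.int64(191)), (176, np.int64(191)), (177, np.int64(191)), (178, np.int64(193)), (179, np.int64(186)), (180, np.int64(159)), (181, np.int64(85)), (182, np.int64(35)), (183, np.int64(32)), (184, np.int64(36)), (185, np.int64(33)), (186, np.int64(34)), (187, np.int64(34))] [(256, np.int64(35)), (257, np.int64(34)), (258, np.int64(32)), (259, np.int64(33)), (260, np.int64(35)), (261, np.int64(34)), (262, np.int64(35)), (263, np.int64(37)), (264, np.int64(47)), (265, np.int64(74)), (266, np.int64(89)), (267, np.int64(94)), (268, np.int64(94)), (269, np.int64(92)), (270, np.int64(94)), (271, np.int64(94))]
176 .............++###################++........................................++###################++................
184 ...........+###############+............++#############################+...........+################...............
188 ..........+##############+.......+############################################++..
[... 224 characters left out ...]
#################################+++.............
200 .........+++++####################################################################################+++++............
250 ##########++...+################################################################################++....+############
256 ########++.......+++#########################################################################++.........+##########
260 ######++.............++###################################################################+++...++++++++++#########
263 #####+................+++###############################################################+++...+++++++++++++########
heel 172 239 262
heel 176 232 268
heel 180 227 273
```

```bash
python3 - <<'E'
from h import *
d=np.load("pl1.npz"); f,cx,cy,_=model("wrist"); m=(f,cx,cy,d["T"]); H=np.array([597.3,158.9]); u=np.array([np.cos(3.2503),np.sin(3.2503)])
b=plane(m,(250.6,181.3),212.4)[0]; s=plane(m,(250.9,264.8),220.4)[0]; hb=plane(m,(250.4,171.8),165)[0]
for q in (b,s,hb): print((q[:2]-H)@u,(q[:2]-H)@[-u[1],u[0]])
E
```

```text
29.918136927811194 -0.2826279164066378
-24.41139752217946 -0.45062791673768277
27.700805315476472 -0.12793102209825474
```

The lift sits 2.75 mm too far toward the robot, so I correct that, descend and check.

```bash
python3 - <<'E'
from h import *
T=np.load("T.npy"); u=np.array([np.cos(3.2503),np.sin(3.2503)]); T=T-2.7*u+.3*np.array([-u[1],u[0]])
ctrl.line_to([*T,215],rate=20); ctrl.line_to([*T,177.8],rate=30); ctrl.wait(.5)
m,im=snap("wrist","pl2"); s,sim=snap("scene","s3"); H=np.array([597.3,158.9])
g=im.max(2).astype(int); print([(r,g[r,250]) for r in range(172,190)],[(r,g[r,250]) for r in range(258,270)])
print("pred back underside/straight top",pix(m,[[*(H+27.5*u),175.2],[*(H-27.5*u),183.2],[*(H+27.5*u),165]]))
print(ctrl.get_tool_pos(),ctrl.get_gripper_width()*94,ctrl.get_gripper_force(),ctrl.get_ft_force(),ctrl.get_time_s())
c=pix(s,[*H,170])[0].astype(int); a=sim[c[1]-30:c[1]+30,c[0]-40:c[0]+40]
cv2.imwrite("pics/pl2c.png",np.hstack([cv2.resize(im[150:290,180:320],(400,400),interpolation=cv2.INTER_CUBIC),cv2.copyMakeBorder(cv2.resize(a,(400,300),interpolation=cv2.INTER_CUBIC),0,100,0,0,cv2.BORDER_CONSTANT)])[:,:,::-1])
E
```

```text
[(172, np.int64(78)), (173, np.int64(95)), (174, np.int64(127)), (175, np.int64(152)), (176, np.int64(157)), (177, np.int64(159)), (178, np.int64(170)), (179, np.int64(181)), (180, np.int64(157)), (181, np.int64(84)), (182, np.int64(37)), (183, np.int64(32)), (184, np.int64(36)), (185, np.int64(33)), (186, np.int64(32)), (187, np.int64(35)), (188, np.int64(34)), (189, np.int64(35))] [(258, np.int64(35)), (259, np.int64(36)), (260, np.int64(34)), (261, np.int64(35)), (262, np.int64(36)), (263, np.int64(37)), (264, np.int64(46)), (265, np.int64(74)), (266, np.int64(90)), (267, np.int64(92)), (268, np.int64(93)), (269, np.int64(95))]
pred back underside/straight top [[250.62950738 180.91434744]
 [250.67333675 265.41414504]
 [250.62621098 177.81081876]]
[604.00123923 159.29848805 177.78046054] 56.28728046467606 14.92653385415906 [ 0.48301677  0.04033111 -0.25831635] 44.8417
```

View pics/pl2c.png

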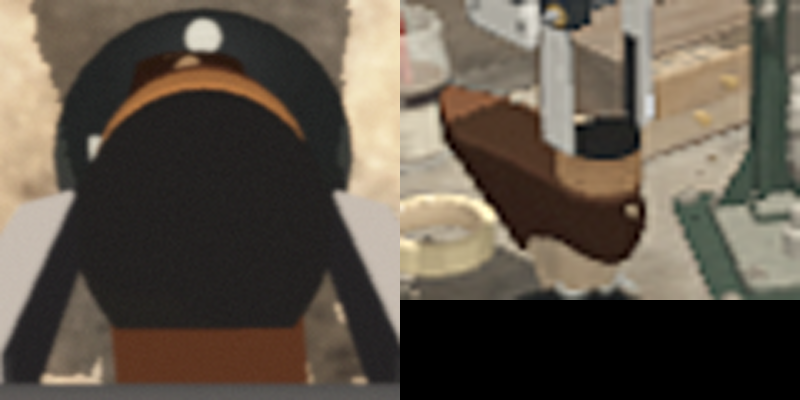

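The lift hovers level over the heel. Its edges at rows 181.2 and 264.8 compare with the ideal 180.9 and 265.4, and the scene crop shows the outlines in line with a small gap, so I hand in.

```bash
python3 -c "
from plant import ctrl
print(ctrl.finish_job())"
```

```text
the job is handed in; nothing more can be done
None
```

I handed the job in at about 45 s: the thermometer was held over the heel for 2.4 s and is back in its holder, and the lift is gripped level about 10 mm above the heel with its outline in line to about 1 mm, going by the camera. The simulator gave no verdict.

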